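Find the loose access panel by touch and push it open

ROBOT

A 7-joint arm with a two-finger parallel gripper is mounted at the origin on a cart in front of the work surface, level with it; the furniture and walls round the work are solid. World frame = base frame: x ahead of the robot, y to its left, z up, the work surface at z = 0. Lengths are in m, angles in rad, forces in N, time in s.
With the tool pointing down it reaches from about 0.4 to 0.875 m from the base axis. Payload 19.3 kg.
Tool frame: the origin (TCP) lies at the very end of the fingers, on their centre line; the grasp point (between the pads) lies 19 mm behind it; z points along the fingers, y is the line along which they close (so a half turn about z gives the same grasp; the last joint's range is limited). The gripper opens to 85 mm and grips with 20 to 120 N. Pads are 22 mm wide; open, the fingers measure 114 mm over their backs; the gripper's body (76 mm by 85 mm) begins 54 mm behind the grasp point. The pads swing forward as they close: fully open they stand 13 mm farther back than shut.
Start: joints at [-1.275, 0.521, -0.036, 1.599, 0.021, 1.021, -0.113], TCP at [0.224, 0.584, 0.231] pointing down, gripper open.
Joint ranges: [-2.91, 2.91], [-0.3, 2.13], [-1.5, 1.42], [0.17, 2.43], [-1.26, 4.41], [0.16, 1.93], [-2.52, 2.52]. Speed limits (rad/s): [1.89, 1.89, 2.39, 2.39, 3.01, 3.01, 3.01].

INTERFACE

Orientations are given as [roll, pitch, yaw] about the fixed x, y, z axes, in that order (R = Rz(yaw) Ry(pitch) Rx(roll)).
In Python, from workcell import bot gives the robot as it stands. The module is installed in compiled form; this text tells all that it offers.
- The arm moves only by the tool apply_moves, never from a script. Its arguments are lists of equal length, an entry for each row: "claw": the finger opening in m, from 0 to 0.0854; "xyz": the shift along the tool's x, y, z in m, a list of three; "twist": the turn, a rotation vector about the tool's x, y, z in rad, a list of three. A call has 1 to 20 rows; each row shifts and turns the commanded pose from where the row before left it, along the tool's axes as they then stand; what a row does not reach is not made up. A row lasts 1/10 s, in which the tool goes at most 50 mm and 8.59 degrees, less where a joint would pass 70% of its speed; a pose out of reach is approached as far as the arm can. A call with a gripper value outside its range is refused whole. The fingers move at their own pace and stop on an object; "force" is the grip in N (left out, the last holds). Time passes only in rows, so rows that do not move let the fingers close. It gives the time, the measured TCP pose, the force, the opening and the grip force at its end, in the units of the state.
- bot.observe(): the state, without advancing time (a new reading comes with each control period).
- bot.grab_frame(name): name is "side" or "top" or "wrist"; returns a dict with "img" (384x512x3 uint8, red, green, blue), "vfov" (degrees; the focal length in pixels is half the picture's height over the tangent of half this angle, whatever the lens; pixels are square), "cx", "cy" (the principal point, pixels), "distortion" ([k1, k2, p1, p2, k3] as OpenCV has them; the pictures are not rectified), "view" (4x4, takes a point from world to camera coordinates). Camera axes: x right, y up, looking along -z (the intrinsics and any distortion apply to the point x, -y, -z); pixel columns grow to the right and rows downward; lengths in m; the calibration is good to about 2 mm. A picture is of the moment at which its call begins. There is no depth.
- bot.job_done(): hands the job in; it is judged then, once.
Trained networks look in the newest picture that a camera, given by its name, has taken for a name from the list of things; names that differ only in an ending like _2 or _b are one class to them, and where a whole thing is asked for, a point or a joint stands for the part that bears it (a point fixed in the world has none). Each returns a list of dicts, best first, with "score" (0 to 1); they miss things now and then, are a little off and sometimes report something else, mostly with a low value. They report only what shows in the picture. A call takes as long as a camera call.
- bot.find_in(camera, query): "position" ([x, y, z] in m, in world coordinates, good to about 4 mm: the middle of the surface that is visible of it).
The state is a dict: "clock": time; "qpos": joint angles; "qd": joint speeds; "joint_efforts": joint torques, N m; "position": TCP position; "tool_rot": TCP orientation; "force": force on the tool from outside, world axes, zero at the start; "moment": the same for the moment, N m; "grip_width": finger opening in m; "finger_force": force on a finger pad.
Only numpy, scipy, OpenCV 4.12 (cv2) and the standard library are available. Lean on these libraries where they do the work, as an engineer would, in place of code of your own. Each camera call takes 0.05 s, during which the arm holds its last target. There are 200 camera calls.

TASK

One of the four identical panels on top of the grey junction box is not bolted down: press the ribbed ends with a fingertip, not hard, to find the one that rocks, then push that panel's ribbed end down into the box until it is wide open, and leave it so. Only push: do not pinch or pry up any panel, and leave the small things standing round the box where they are.

Things in the scene. Friction and masses are not known exactly. Their poses are not given: they have to be found in the camera images.
- hatch_box: grey junction box screwed to the desk, 176 mm along its x, 144 along its y, 60 tall; in its top four openings (76 mm along x, 60 along y, two rows of two, 8 mm bars between and round them), each an empty well 54 mm deep under a panel flush with the top. Origin: centre of the underside, on the desk; x from front (robot's side) to back (two black glands stick out 10 mm), y to the left, z up
- cover_1 (a point): point on the ribs of the front left panel, at the panel's top, 60 mm above the desk, mid-width, 30 mm in front of its pivot, 14 mm behind its front edge; fixed to the box (does not tip), axes as the box's. Each of the 4 like panels is 72 mm along the box's x, 56 along y, 4 thick, on a pivot parallel to the box's y, 44 mm behind its front edge and 28 before its back edge (screw heads mark it)
- cover_2 (a point): point on the ribs of the front right panel, at the panel's top, 60 mm above the desk, mid-width, 30 mm in front of its pivot, 14 mm behind its front edge; fixed to the box (does not tip), axes as the box's. Three panels are bolted from inside and do not give at all; the fourth, in any opening, looks the same but is free to tip
- cover_3 (a point): point on the ribs of the back left panel, at the panel's top, 60 mm above the desk, mid-width, 30 mm in front of its pivot, 14 mm behind its front edge; fixed to the box (does not tip), axes as the box's. 4 thin dark ribs across a panel's front part mark where to push
- cover_4 (a point): point on the ribs of the back right panel, at the panel's top, 60 mm above the desk, mid-width, 30 mm in front of its pivot, 14 mm behind its front edge; fixed to the box (does not tip), axes as the box's. A 2 mm stiffener lies under a panel's back part
- hatch (a joint): tilt in rad of the one unbolted panel, whichever opening it is in: 0 flush; grows as its ribbed front part is pushed down into the well (back part rises above the top), stop at 1.1 (63 degrees, wide open). About 2 N on the ribs tips it; no spring, pivot friction keeps it at any angle it is left at. Pressed at the back edge it rocks the other way by 3 mm only, to -0.12
- flux_bottle_mid (a point): small white flux bottle with a yellow label and a red needle cap, 36 mm across, 88 mm tall, standing loose behind the box; the point is on its axis 28 mm up
- choke_mid (a point): loose ring-shaped choke, yellow core wound with copper, 36 mm across, 13 mm tall, lying beside the box on its right; the point is at its centre
- heat_sink_mid (a point): loose small finned aluminium heat sink 25x30x18 mm, standing beside the box on its left; the point is at its centre

How it is judged:
By the outcome, as a careful person would: the job done as asked, in the order asked, and still so for the second after the job is handed in, with the robot touching nothing.
It also fails if it takes over 45 s, if anything falls off the work surface, if the arm or the gripper's body presses on something with over 40 N, if the wrist force passes 120 N, or if a joint passes its speed limit or range.

## Working session

There is one attempt and no reset: what is moved stays moved. The work goes in short steps, Python scripts to look and compute and a tool call to move; the robot and the scene stay as the last step left them, time stands still between calls to the robot, and variables do not carry over. Pictures are saved under pics/ and viewed, at most 10 in all, crops included, and the job is handed in when it is done.

Besides the shell and the picture viewer there is one more tool, called after "Request:" by a JSON object that holds its "api" and its "payload". apply_moves: Moves the arm, as the interface text tells. Its arguments: {"type":"object","properties":{"claw":{"type":"array"},"xyz":{"type":"array"},"twist":{"type":"array"},"force":{"type":"number"}},"required":["claw","xyz","twist"]}

```bash
mkdir -p pics; python3 - <<'E'
from workcell import bot
import cv2,numpy as np
s=bot.observe();print({k:np.round(s[k],3) for k in s})
for c in("top","side"):
    f=bot.grab_frame(c);cv2.imwrite(f"pics/{c}1.png",f["img"][:,:,::-1])
    print(c,f["vfov"],f["cx"],f["cy"],f["distortion"],np.round(f["view"],3).tolist())
    for q in("hatch_box","cover_1","cover_2","cover_3","cover_4","flux_bottle_mid","choke_mid","heat_sink_mid"):
        print(q,[(np.round(d["position"],4).tolist(),round(d["score"],2)) for d in bot.find_in(c,q)][:5])
E
```

```text
{'clock': np.float64(0.0), 'qpos': array([-1.275,  0.522, -0.036,  1.6  ,  0.021,  1.021, -0.113]), 'qd': array([ 0.   ,  0.001,  0.   ,  0.001,  0.002, -0.002,  0.001]), 'joint_efforts': array([ 1.0000e-03, -9.2712e+01,  1.9810e+00, -3.6994e+01,  1.8000e-02,
        8.0000e-03, -0.0000e+00]), 'position': array([0.223, 0.583, 0.231]), 'tool_rot': array([-3.14 ,  0.   ,  2.776]), 'force': array([0.005, 0.828, 0.175]), 'moment': array([ 0.035, -0.051,  0.023]), 'finger_force': np.float64(0.0), 'grip_width': np.float64(0.085)}
top 45.85517953961443 263.7292143677837 192.9638705557405 [0.02744809 0.         0.         0.         0.        ] [[0.006, -1.0, 0.025, 0.309], [0.999, 0.007, 0.054, -0.59], [-0.054, 0.025, 0.998, -0.896], [0.0, 0.0, 0.0, 1.0]]
hatch_box [([0.5799, 0.318, 0.0595], 0.65), ([0.6249, 0.4182, 0.0518], 0.34)]
cover_1 [([0.5823, 0.3216, 0.0601], 0.79)]
cover_2 [([0.5823, 0.3216, 0.0601], 0.79)]
cover_3 [([0.5823, 0.3216, 0.0601], 0.79)]
cover_4 [([0.5823, 0.3216, 0.0601], 0.79)]
flux_bottle_mid [([0.6276, 0.416, 0.0538], 0.6)]
choke_mid [([0.6834, 0.2703, 0.0092], 0.76)]
heat_sink_mid [([0.5257, 0.4201, 0.006], 0.59), ([0.5755, 0.3699, 0.0573], 0.27)]
side 44.9121959442363 253.56326494170054 192.56116276030718 [-0.13078736  0.          0.          0.          0.        ] [[-0.979, -0.202, -0.021, 0.638], [0.104, -0.586, 0.804, 0.064], [-0.174, 0.785, 0.594, -1.045], [0.0, 0.0, 0.0, 1.0]]
hatch_box [([0.56, 0.3595, 0.0438], 0.62)]
cover_1 [([0.5663, 0.355, 0.0434], 0.97)]
cover_2 [([0.5663, 0.355, 0.0434], 0.97)]
cover_3 [([0.5663, 0.355, 0.0434], 0.97)]
cover_4 [([0.5663, 0.355, 0.0434], 0.97)]
flux_bottle_mid [([0.6323, 0.4314, 0.0434], 0.75), ([0.5613, 0.3582, 0.0455], 0.43)]
choke_mid [([0.5642, 0.3634, 0.0462], 0.58), ([0.6322, 0.4319, 0.0385], 0.19)]
heat_sink_mid [([0.5237, 0.4266, 0.0078], 0.75)]
```

```bash
python3 - <<'E'
import cv2
a=cv2.imread("pics/top1.png");cv2.imwrite("pics/top1c.png",cv2.resize(a[100:300,140:390],None,fx=3,fy=3,interpolation=2))
E
```

```text
(no output)
```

View pics/top1.png

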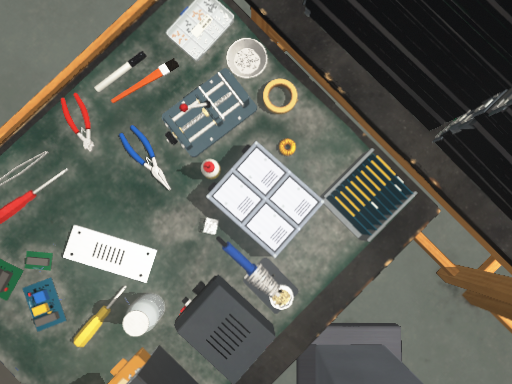

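View pics/side1.png

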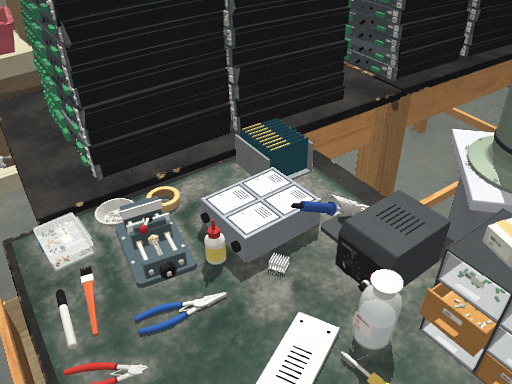

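View pics/top1c.png

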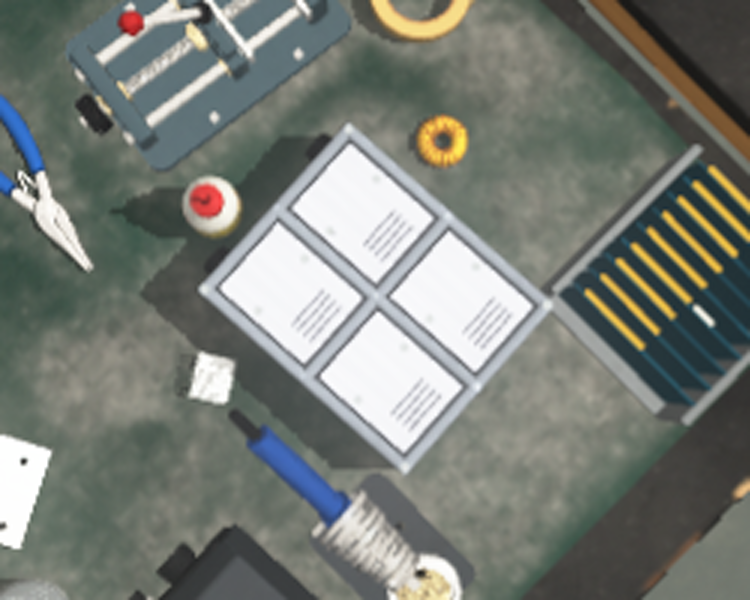

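```bash
cat >h.py <<'E'
import numpy as np,cv2
from scipy.spatial.transform import Rotation as R
def cam(f):
    h=f["img"].shape[0];fl=h/2/np.tan(np.radians(f["vfov"])/2)
    K=np.array([[fl,0,f["cx"]],[0,fl,f["cy"]],[0,0,1.]]);V=np.diag([1,-1,-1,1.])@np.array(f["view"])
    return K,np.array(f["distortion"],float),V
def ray(f,uv,z):
    K,d,V=cam(f);p=cv2.undistortPoints(np.array(uv,float).reshape(-1,1,2),K,d)[:,0]
    D=np.c_[p,np.ones(len(p))]@V[:3,:3];c=-V[:3,:3].T@V[:3,3]
    return c+D*((z-c[2])/D[:,2])[:,None]
def proj(f,P):
    K,d,V=cam(f);return cv2.projectPoints(np.array(P,float),cv2.Rodrigues(V[:3,:3])[0],V[:3,3],K,d)[0][:,0]
E
python3 - <<'E'
from h import *
from workcell import bot
t=bot.grab_frame("top");s=bot.grab_frame("side")
P=ray(t,[(256.7,142.2),(323.7,200.7),(275,256.5),(207.5,197)],.06)  # BR FR FL BL
print(np.round(P,4),[np.linalg.norm(P[i]-P[i-1]).round(4) for i in range(4)])
o=P.mean(0);x=(P[0]+P[3]-P[1]-P[2])[:2];y=(P[2]+P[3]-P[0]-P[1])[:2]
a=np.arctan2(x[1],x[0]);b=np.arctan2(-y[0],y[1]);yaw=(a+b)/2;print("o",o,a,b)
B=lambda q:(R.from_euler('z',yaw).apply(q)+[o[0],o[1],0])
# openings centres +-42,+-34; pivot = front edge(-36)+44=+8 ; cover = pivot-30
C=B([[sx*.042-.022,sy*.034,.06] for sx,sy in[(-1,1),(-1,-1),(1,1),(1,-1)]]);print("covers",np.round(C,4))
cr=B([[i*.088,j*.072,.06] for i in(-1,1) for j in(-1,1)])
for n,f in(("top",t),("side",s)):
    im=f["img"][:,:,::-1].copy();im=cv2.resize(im,None,fx=3,fy=3,interpolation=2)
    for Q,c in((C,(0,0,255)),(cr,(0,200,0))):
        for u in proj(f,Q): cv2.drawMarker(im,tuple(int(v) for v in u*3+1),c,0,14,1)
    u=proj(f,[o])[0]*3;i=im[int(u[1])-270:int(u[1])+270,int(u[0])-300:int(u[0])+300]
    cv2.imwrite(f"pics/{n}2.png",i)
E
```

```text
[[0.6823 0.3281 0.06  ]
 [0.5716 0.2001 0.06  ]
 [0.466  0.2922 0.06  ]
 [0.5771 0.4202 0.06  ]] [np.float64(0.1398), np.float64(0.1692), np.float64(0.1401), np.float64(0.1695)]
o [0.57422711 0.31014948 0.06      ] 0.8568239633311173 0.8524989174257804
covers [[0.5066 0.2842 0.06  ]
 [0.5579 0.2396 0.06  ]
 [0.5617 0.3476 0.06  ]
 [0.613  0.3029 0.06  ]]
```

View pics/side2.png

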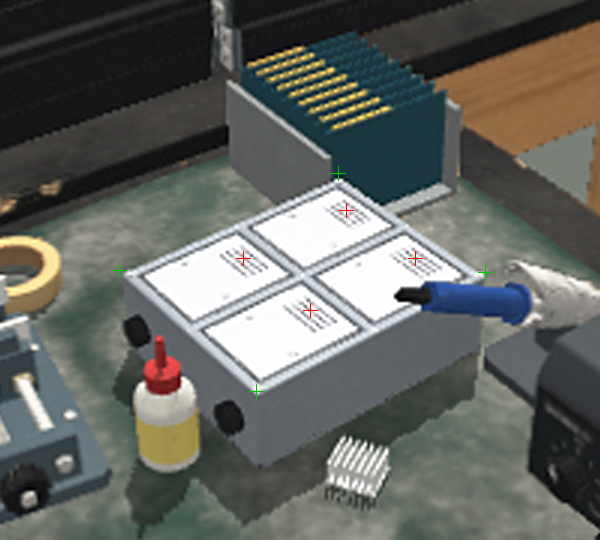

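View pics/top2.png

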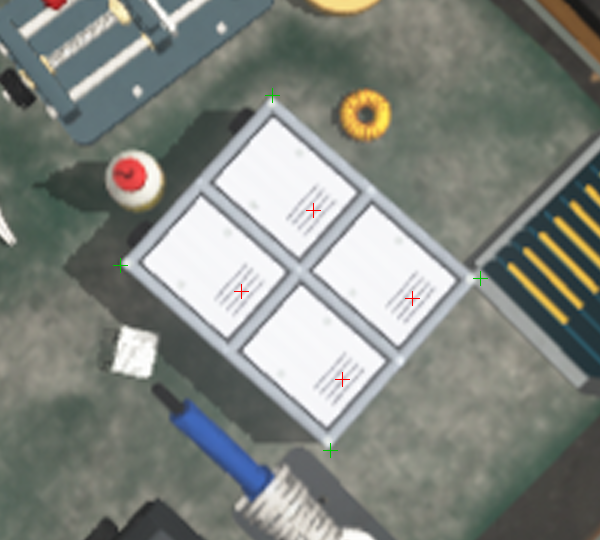

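```bash
python3 - <<'E'
from h import *
from workcell import bot
t=bot.grab_frame("top");s=bot.grab_frame("side")
o=np.array([.5742,.3101,.06]);yaw=.855
def un(f,c):
    u=proj(f,[o])[0]*3;return (np.array(c)+[int(u[0])-300,int(u[1])-270])/3
def tri(a,b):
    n=[]
    for f,c in((t,a),(s,b)):
        K,d,V=cam(f);n.append((V[:3],cv2.undistortPoints(un(f,c).reshape(1,1,2),K,d).reshape(2,1)))
    X=cv2.triangulatePoints(n[0][0],n[1][0],n[0][1],n[1][1])[:,0];X=X[:3]/X[3]
    return X.round(4),R.from_euler('z',-yaw).apply(X-[o[0],o[1],0]).round(4),np.abs(proj(s,[X])[0]-un(s,b)).round(1)
for n,a,b in(("irontip",(158,388),(397,296)),("ironback",(262,482),(528,304)),("rackcorner",(474,264),(331,155)),("rackwallend",(600,130),(228,82)),
  ("BR",(273,103),(127,275)),("FR",(469,277),(340,181)),("FL",(330,440),(487,275)),("BL",(124,263),(257,390))): print(n,*tri(a,b))
Rt=R.from_euler('xyz',bot.observe()["tool_rot"])
print(Rt.as_matrix().round(3),bot.observe()["clock"])
print("joint7 fwd: need yaw",yaw,yaw+np.pi,"now",bot.observe()["tool_rot"][2])
E
```

```text
irontip [0.5033 0.395  0.1153] [0.0175 0.1092 0.1153] [0.4 0. ]
ironback [0.4382 0.333  0.0701] [-0.072   0.1177  0.0701] [2.8 0.1]
rackcorner [0.5763 0.2026 0.0776] [-0.0797 -0.0721  0.0776] [1.1 0. ]
rackwallend [0.6629 0.1255 0.0829] [-0.0811 -0.188   0.0829] [0.4 0. ]
BR [0.6816 0.3281 0.0557] [ 0.0841 -0.0692  0.0557] [0.1 0. ]
FR [0.5695 0.2027 0.0574] [-0.0841 -0.0669  0.0574] [0.8 0. ]
FL [0.464  0.2904 0.0563] [-0.0872  0.0702  0.0563] [2.1 0.1]
BL [0.578  0.4213 0.0584] [0.0864 0.0701 0.0584] [0.2 0. ]
[[-0.934  0.358  0.   ]
 [ 0.358  0.934  0.   ]
 [ 0.     0.    -1.   ]] 1.1
joint7 fwd: need yaw 0.855 3.996592653589793 now 2.7757792537099015
```

Request:
{"api": "apply_moves", "payload": {"claw": [0, 0, 0, 0, 0, 0, 0, 0, 0, 0, 0, 0], "xyz": [[-0.0334, -0.0082, 0], [-0.0334, -0.0082, 0], [-0.0334, -0.0082, 0], [-0.0334, -0.0082, 0], [-0.0334, -0.0082, 0], [-0.0334, -0.0082, 0], [-0.0334, -0.0082, 0], [-0.0334, -0.0082, 0], [-0.0334, -0.0082, 0], [-0.0334, -0.0082, 0], [-0.0334, -0.0082, 0], [-0.0334, -0.0082, 0]], "twist": [[0, 0, 0], [0, 0, 0], [0, 0, 0], [0, 0, 0], [0, 0, 0], [0, 0, 0], [0, 0, 0], [0, 0, 0], [0, 0, 0], [0, 0, 0], [0, 0, 0], [0, 0, 0]]}}

```text
clock: 2.3
position: [0.5637, 0.3475, 0.2314]
tool_rot: [3.141, 0.0, 2.776]
force: [0.6, 0.7, 0.6]
grip_width: 0.0001
finger_force: 0.0
```

Request:
{"api": "apply_moves", "payload": {"claw": [0, 0, 0, 0, 0, 0, 0, 0, 0, 0, 0, 0, 0], "xyz": [[0, 0, 0], [0, 0, 0], [0, 0, 0], [0, 0, 0], [0, 0, 0], [0, 0, 0], [0, 0, 0], [0, 0, 0], [0, 0, 0], [0, 0, 0.04], [0, 0, 0.04], [0, 0, 0.04], [0, 0, 0]], "twist": [[0, 0, -0.1356], [0, 0, -0.1356], [0, 0, -0.1356], [0, 0, -0.1356], [0, 0, -0.1356], [0, 0, -0.1356], [0, 0, -0.1356], [0, 0, -0.1356], [0, 0, -0.1356], [0, 0, 0], [0, 0, 0], [0, 0, 0], [0, 0, 0]]}}

```text
clock: 3.6
position: [0.5604, 0.3467, 0.1065]
tool_rot: [3.14, -0.007, -2.287]
force: [-0.7, -0.3, 0.8]
grip_width: 0.0001
finger_force: 0.0
```

Request:
{"api": "apply_moves", "payload": {"claw": [0, 0, 0, 0, 0], "xyz": [[0, 0, 0.02], [0, 0, 0.014], [0, 0, 0.005], [0, 0, 0.001], [0, 0, 0]], "twist": [[0, 0, 0], [0, 0, 0], [0, 0, 0], [0, 0, 0], [0, 0, 0]]}}

```text
clock: 4.1
position: [0.563, 0.3486, 0.0722]
tool_rot: [-3.141, 0.001, -2.287]
force: [-0.2, 0.0, -0.1]
grip_width: -0.0002
finger_force: 0.0
```

```bash
python3 - <<'E'
from h import *
from workcell import bot
t=bot.grab_frame("top");s=bot.grab_frame("side")
i=[]
for f in(t,s):
    u=proj(f,[[.5742,.3101,.06]])[0].astype(int);i.append(cv2.resize(f["img"][u[1]-90:u[1]+90,u[0]-65:u[0]+65,::-1],None,fx=3,fy=3,interpolation=2))
cv2.imwrite("pics/p3.png",np.hstack(i));print(bot.observe()["force"],bot.observe()["position"])
E
```

```text
[-0.17473822 -0.36869737  0.97838835] [0.56302927 0.34862692 0.07223496]
```

View pics/p3.png

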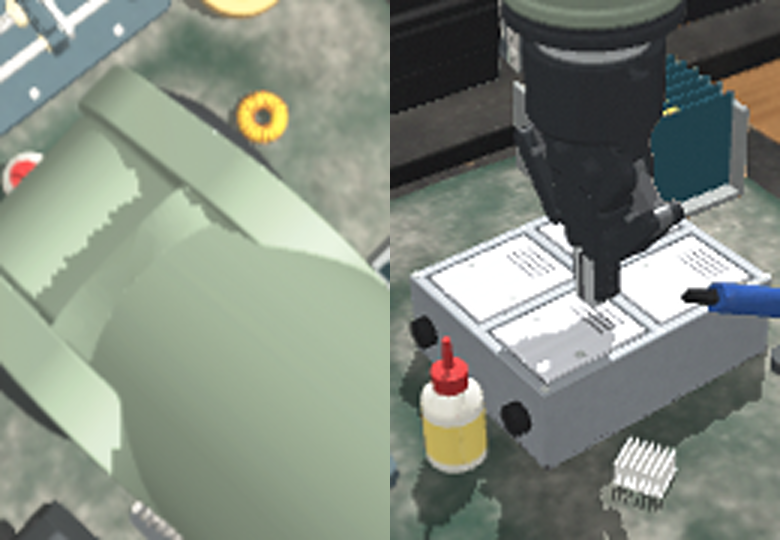

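Request:
{"api": "apply_moves", "payload": {"claw": [0, 0, 0, 0], "xyz": [[0, 0, 0.007], [0, 0, 0.003], [0, 0, 0.001], [0, 0, 0]], "twist": [[0, 0, 0], [0, 0, 0], [0, 0, 0], [0, 0, 0]]}}

```text
clock: 4.6
position: [0.5626, 0.3483, 0.0601]
tool_rot: [3.142, -0.0, -2.287]
force: [-0.7, 0.3, 0.1]
grip_width: -0.0004
finger_force: 0.0
```

Request:
{"api": "apply_moves", "payload": {"claw": [0, 0, 0], "xyz": [[0, 0, 0.001], [0, 0, 0.001], [0, 0, 0]], "twist": [[0, 0, 0], [0, 0, 0], [0, 0, 0]]}}

```text
clock: 4.9
position: [0.5627, 0.3485, 0.0583]
tool_rot: [-3.142, 0.0, -2.287]
force: [0.4, 0.6, 1.4]
grip_width: 0.0004
finger_force: 0.4
```

Request:
{"api": "apply_moves", "payload": {"claw": [0, 0], "xyz": [[0, 0, 0.001], [0, 0, 0]], "twist": [[0, 0, 0], [0, 0, 0]]}}

```text
clock: 5.1
position: [0.5628, 0.3485, 0.0573]
tool_rot: [-3.142, 0.0, -2.287]
force: [1.0, 0.6, 1.3]
grip_width: -0.0004
finger_force: 0.6
```

Request:
{"api": "apply_moves", "payload": {"claw": [0, 0, 0], "xyz": [[0, 0, 0.001], [0, 0, 0.001], [0, 0, 0]], "twist": [[0, 0, 0], [0, 0, 0], [0, 0, 0]]}}

```text
clock: 5.4
position: [0.5627, 0.3484, 0.0552]
tool_rot: [-3.142, 0.0, -2.287]
force: [0.8, 1.2, 1.8]
grip_width: 0.0001
finger_force: 0.6
```

Request:
{"api": "apply_moves", "payload": {"claw": [0, 0, 0, 0], "xyz": [[0, 0, 0.003], [0, 0, 0.003], [0, 0, 0.003], [0, 0, 0]], "twist": [[0, 0, 0], [0, 0, 0], [0, 0, 0], [0, 0, 0]]}}

```text
clock: 5.8
position: [0.5623, 0.348, 0.0456]
tool_rot: [3.141, -0.001, -2.287]
force: [-0.3, 0.6, -0.1]
grip_width: 0.0
finger_force: 0.0
```

Request:
{"api": "apply_moves", "payload": {"claw": [0, 0, 0, 0, 0], "xyz": [[0, 0, 0.003], [0, 0, 0.003], [0, 0, 0.003], [0, 0, 0.002], [0, 0, 0]], "twist": [[0, 0, 0], [0, 0, 0], [0, 0, 0], [0, 0, 0], [0, 0, 0]]}}

```text
clock: 6.3
position: [0.5624, 0.3482, 0.0348]
tool_rot: [3.141, -0.001, -2.287]
force: [0.1, 0.2, -0.7]
grip_width: -0.0003
finger_force: 0.0
```

```bash
python3 - <<'E'
from h import *
from workcell import bot
s=bot.grab_frame("side");u=proj(s,[[.5742,.3101,.06]])[0].astype(int)
cv2.imwrite("pics/p4.png",cv2.resize(s["img"][u[1]-80:u[1]+70,u[0]-80:u[0]+80,::-1],None,fx=4,fy=4,interpolation=2))
print(bot.observe()["force"])
E
```

```text
[0.44053299 0.54707641 0.35069579]
```

View pics/p4.png

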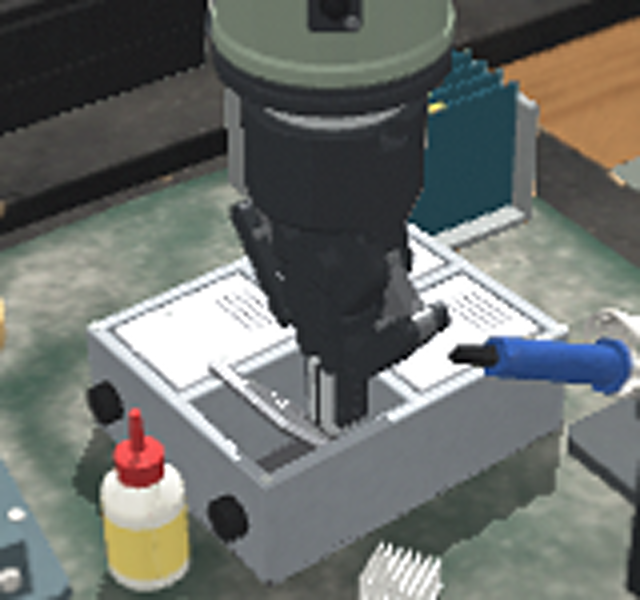

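Request:
{"api": "apply_moves", "payload": {"claw": [0, 0, 0, 0, 0], "xyz": [[0, 0, 0.004], [0, 0, 0.004], [0, 0, 0.003], [0, 0, 0.001], [0, 0, 0]], "twist": [[0, 0, 0], [0, 0, 0], [0, 0, 0], [0, 0, 0], [0, 0, 0]]}}

```text
clock: 6.85
position: [0.5625, 0.3482, 0.023]
tool_rot: [3.141, -0.001, -2.287]
force: [-0.2, -0.2, 0.5]
grip_width: 0.0002
finger_force: 0.1
```

Request:
{"api": "apply_moves", "payload": {"claw": [0, 0, 0, 0], "xyz": [[-0.001, 0, 0], [-0.001, 0, 0], [-0.001, 0, 0], [0, 0, 0]], "twist": [[0, 0, 0], [0, 0, 0], [0, 0, 0], [0, 0, 0]]}}

```text
clock: 7.25
position: [0.5645, 0.3504, 0.0232]
tool_rot: [-3.142, -0.001, -2.287]
force: [-1.8, -3.0, 1.2]
grip_width: -0.0001
finger_force: 1.5
```

Request:
{"api": "apply_moves", "payload": {"claw": [0, 0, 0], "xyz": [[-0.001, 0, 0], [-0.001, 0, 0], [0, 0, 0]], "twist": [[0, 0, 0], [0, 0, 0], [0, 0, 0]]}}

```text
clock: 7.55
position: [0.5649, 0.3508, 0.023]
tool_rot: [3.142, -0.004, -2.287]
force: [-9.4, -8.7, 6.3]
grip_width: -0.0001
finger_force: 7.0
```

Request:
{"api": "apply_moves", "payload": {"claw": [0, 0, 0], "xyz": [[-0.001, 0, 0], [-0.001, 0, 0], [0, 0, 0]], "twist": [[0, 0, 0], [0, 0, 0], [0, 0, 0]]}}

```text
clock: 7.85
position: [0.5652, 0.3511, 0.0227]
tool_rot: [3.141, -0.007, -2.288]
force: [-16.8, -15.5, 13.2]
grip_width: -0.0001
finger_force: 12.8
```

Request:
{"api": "apply_moves", "payload": {"claw": [0, 0, 0, 0, 0, 0, 0, 0, 0, 0, 0], "xyz": [[0.004, 0, 0], [0.004, 0, 0], [0, 0, 0], [0, 0, -0.01], [0, 0, -0.02], [0, 0, -0.03], [0, 0, -0.04], [0, 0, -0.04], [0, 0, -0.04], [0, 0, -0.02], [0, 0, 0]], "twist": [[0, 0, 0], [0, 0, 0], [0, 0, 0], [0, 0, 0], [0, 0, 0], [0, 0, 0], [0, 0, 0], [0, 0, 0], [0, 0, 0], [0, 0, 0], [0, 0, 0]]}}

```text
clock: 8.95
position: [0.5632, 0.3487, 0.2277]
tool_rot: [-3.14, 0.006, -2.287]
force: [0.4, 0.2, -0.4]
grip_width: -0.0001
finger_force: 0.0
```

```bash
python3 - <<'E'
from h import *
from workcell import bot
i=[]
for c in("side","wrist"):
    f=bot.grab_frame(c);im=f["img"][:,:,::-1]
    if c=="side":
        u=proj(f,[[.5742,.3101,.06]])[0].astype(int);im=cv2.resize(im[u[1]-70:u[1]+80,u[0]-75:u[0]+75],(400,400))
    else: im=cv2.resize(im,(400,300));im=cv2.copyMakeBorder(im,0,100,0,0,0)
    i.append(im)
cv2.imwrite("pics/p5.png",np.hstack(i));print(bot.observe()["position"],bot.observe()["force"])
E
```

```text
[0.56210016 0.34777802 0.22398604] [-0.2086724  -0.04682561 -1.35361826]
```

View pics/p5.png

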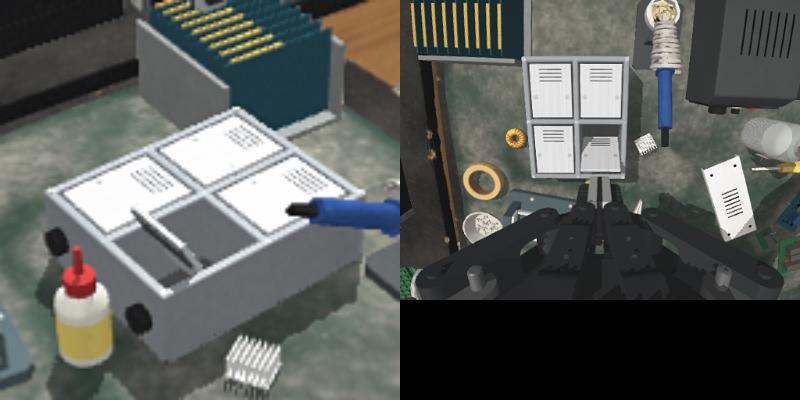

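The side view shows the back left panel tipped steeply into its well at about (165,240). The other three panels are flush, and the bottle, choke and heat sink haven't moved. The arm is clear, so I'm handing the job in.

```bash
python3 -c "
from workcell import bot
print(bot.job_done())"
```

```text
the job is handed in; nothing more can be done
None
```

The back left panel (cover_3) was the loose one: I pressed it first and it gave at about 2 N, so I pushed it to its stop, left it wide open and handed the job in with the arm clear; I pressed no other panel.

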